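Dispense a shampoo bar with the press pedal and serve it in the dipper

TASK

Take the steel dipper by its handle and stand it upright under the outlet of the bench soap dispenser, then let go of it. Press the dispenser's spring pedal all the way down to its stop so that the shampoo bar drops into the dipper, and let the pedal come back up. Then carry the dipper by its handle with the bar in it to the round cork mat, stand it upright in the middle of the mat and let go, leaving the other things on the bench where they are.

Things in the scene. Friction and masses are not known exactly. Their poses are not given: they have to be found in the camera images.
- dispenser: Fixed brushed-steel soap-bar dispenser, 205 mm high. Origin on the bench under the outlet axis, z up, front (-x) roughly to the robot. Base plate 6 mm thick: x -70 to 130, y -60 to 60 mm. Column at the back: x 75 to 125 mm. Open below the shaft at front and sides: the dipper goes in from the front, its handle to the dispenser's -x. The pedal is on its -y side.
- outlet (a point): Centre of the outlet: the open bottom, 112 mm above the bench, of the dispenser's upright square shaft (82 mm outside, 72 inside, up to 205 mm, open top). A flat gate, its front lip 7 mm out of the shaft, at 113 mm, holds the bar; the pedal draws it back into a housing behind the shaft (x 42 to 136, heights 105 to 139 mm), fully open only near the pedal's stop. Axes as the dispenser's.
- stand_spot (a point): Centre of the spot where the dipper stands, on top of the base plate (6 mm above the bench), straight below the outlet; marked by a dark disc of 92 mm diameter. Axes as the dispenser's.
- pedal (a joint): Hinge of the spring pedal: 0 rad up at rest (sloping up 0.35 rad towards the robot), grows as pressed, stop at 0.35 rad (pedal level). It needs about 5 N at the pad to start and 10 N at the stop, and springs back when released. The bar drops between about 0.2 and 0.35 rad.
- pedal_pad (a point): Point to press on the pedal's ribbed rubber tread (plate 125 x 70 x 10 mm), moving with the pedal. It is 100 mm in front (dispenser -x) of the hinge line, which runs along the dispenser's y at its x -5 mm, height 30 mm; the pedal's middle is at dispenser y -130 mm. About 70 mm above the bench at rest, 36 mm at the stop, shifting 8 mm to the front on the way.
- dipper: Loose stainless dipper: round open bowl 60 mm high, 84 mm across at the foot and 104 mm at the rim, wall 3 mm, floor 4 mm, with one straight level handle to its own -x, reaching 155 mm from the bowl's axis. About 0.2 kg, heaviest at the bowl. Origin at the centre of its underside, z up.
- dipper_grip (a point): Point on the dipper's handle to grip: 105 mm from the bowl's axis towards the dipper's -x, at the middle of the handle's section, 48 mm above the dipper's underside. The handle is 14 mm wide (its y) and 12 mm high.
- mat: Fixed round cork mat, 150 mm across, 6 mm thick, on the bench. Origin at the centre of its underside.
- soap_center (a point): Centre of the cream shampoo bar, a loose disc of 60 mm diameter, 26 mm thick, about 80 g; at the start it lies flat on the gate in the dispenser's shaft.
- brush: Bystander: blue silicone bath brush, 130 x 62 x 41 mm, origin at the centre of its underside, length along x.
- canister: Bystander: red treat canister with hinged lid, 102 mm across, 136 mm high, origin under its centre.
- comb_low: Bystander: steel comb 160 x 32 x 5 mm lying flat, length along x, origin under its centre.
- comb_top: Bystander: a like comb lying crosswise on the first.
- shampoo: Bystander: white bottle, 68 mm across, 190 mm high, origin under its centre.
- balm_tin: Bystander: aluminium tin, 70 mm across, 45 mm high, origin under its centre.
- clipper: Bystander: black hair clipper lying flat, 175 x 44 x 36 mm, length along x, origin under its black body's centre.
There are look-alikes about, which are no part of the job. Leave any blue look-alike of the dipper alone.

How it is judged:
By the outcome, as a careful person would: the job done as asked, in the order asked, and still so for the second after the job is handed in, with the robot touching nothing.
It also fails if it takes over 72 s, if anything falls off the work surface, if the arm or the gripper's body presses on something with over 40 N, if the wrist force passes 120 N, or if a joint passes its speed limit or range.

ROBOT

A 6-joint arm with a two-finger parallel gripper is mounted at the origin on the work surface. World frame = base frame: x ahead of the robot, y to its left, z up, the work surface at z = 0. Lengths are in m, angles in rad, forces in N, time in s.
With the tool pointing down it reaches from about 0.35 to 0.85 m from the base axis. Payload 8.1 kg.
Tool frame: the origin (TCP) lies midway between the tips of the shut fingers; the grasp point (between the pads) lies robot.grip_depth behind it (robot.grip_depth is the distance from the TCP to the grasp point, in m); z points along the fingers, y is the line along which they close (so a half turn about z gives the same grasp; the last joint's range is limited). The gripper opens to 93 mm and grips with 3 to 60 N. Pads are 15 mm wide; open, the fingers measure 128 mm over their backs; the gripper's body (75 mm by 188 mm) begins 65 mm behind the grasp point.
Start: joints at [-1.342, 0.13, 1.488, -0, 1.523, -0.085], TCP at [0.185, -0.571, 0.219] pointing down, gripper open.
Joint ranges: [-2.96, 2.96], [-0.89, 2.26], [0.02, 2.5], [-1.34, 4.48], [0, 2.73], [-2.66, 2.66]. Speed limits (rad/s): [2.39, 2.39, 2.79, 3.14, 3.14, 3.14].

INTERFACE

Orientations are given as a rotation vector (axis times angle).
In Python, from plant import robot gives the robot as it stands.
- The arm moves only by the tool carry_out, never from a script. Its argument "rows" is a list of rows, each a list of 6 numbers: the shift along the tool's x, y, z in m, then the turn, a rotation vector about the tool's x, y, z in degrees. A call has 1 to 12 rows; each row is the pose to reach, as a shift and turn from the pose commanded when the call began, along the tool's axes at that moment; what a row does not reach only later rows make up. A row lasts 1/8 s, in which the tool goes at most 62.5 mm and 10.7 degrees, less where a joint would pass 70% of its speed; a pose out of reach is approached as far as the arm can. A call with a gripper value outside its range is refused whole. "jaw" is the closure in counts, from 0 (fully open) to 255 (shut), set as the call begins (left out, the last holds). The fingers move at their own pace and stop on an object; "force" is the grip in N (left out, the last holds). Time passes only in rows, so rows that repeat a pose let the fingers close. It gives the time, the measured TCP pose, the force, the opening and the grip force at its end, in the units of the state.
- robot.read_state(): the state, without advancing time (a new reading comes with each control period).
- robot.read_camera(name): name is "side" or "top"; returns the picture (384x512x3 uint8, red, green, blue); there is no depth.
- robot.camera_model(name): a dict with "fx", "fy", "cx", "cy" (pixels), "R" (3x3) and "t" (3): a world point X has camera coordinates R X + t. Camera axes: x right, y down, z forward; pixel columns grow to the right and rows downward; lengths in m; the calibration is good to about 2 mm. A picture is of the moment at which its call begins. camera_model takes no time and is no camera call.
- robot.close_job(): hands the job in; it is judged then, once.
Trained networks look in the newest picture that a camera, given by its name, has taken for a name from the list of things; names that differ only in an ending like _2 or _b are one class to them, and where a whole thing is asked for, a point or a joint stands for the part that bears it (a point fixed in the world has none). Each returns a list of dicts, best first, with "conf" (0 to 1); they miss things now and then, are a little off and sometimes report something else, mostly with a low value. They report only what shows in the picture. A call takes as long as a camera call. They do not tell look-alikes from the thing itself.
- robot.outline_of(camera, target): "pixels" (384x512 bool, what is visible of it) and "pixel" ([column, row] in pixels, amid what is visible of it).
The state is a dict: "t": time; "q": joint angles; "dq": joint speeds; "joint_torque": joint torques, N m; "tool_pos": TCP position; "orientation": TCP orientation; "force": force on the tool from outside, world axes, zero at the start; "wrist_torque": the same for the moment, N m; "opening": finger opening in m; "gripper_force": force on a finger pad.
Only numpy, scipy, OpenCV 4.12 (cv2) and the standard library are available. Lean on these libraries where they do the work, as an engineer would, in place of code of your own. Each camera call takes 0.05 s, during which the arm holds its last target. There are 200 camera calls.

## Working session

There is one attempt and no reset: what is moved stays moved. The work goes in short steps, Python scripts to look and compute and a tool call to move; the robot and the scene stay as the last step left them, time stands still between calls to the robot, and variables do not carry over. Pictures are saved under pics/ and viewed, at most 10 in all, crops included, and the job is handed in when it is done.

Besides the shell and the picture viewer there is one more tool, called after "Request:" in YAML: its name, and indented under it one key for each argument. carry_out: Moves the arm, as the interface text tells. Its arguments: {"type":"object","properties":{"rows":{"type":"array"},"jaw":{"type":"number"},"force":{"type":"number"}},"required":["rows"]}

```bash
ls; mkdir -p pics; python3 - <<'E'
from plant import robot
import cv2,numpy as np
for n in("top","side"):
    im=robot.read_camera(n); cv2.imwrite(f"pics/{n}0.png",im[...,::-1])
    m=robot.camera_model(n); print(n,m["fx"],m["cx"],m["cy"],np.round(m["R"],3).tolist(),np.round(m["t"],3).tolist(), np.round(-m["R"].T@m["t"],3) if 1 else 0)
    for t in("dipper","dispenser","pedal","mat","soap_center"):
        print(t,[(round(d["conf"],2),np.round(d["pixel"]).tolist(),int(d["pixels"].sum())) for d in robot.outline_of(n,t)])
s=robot.read_state();print(s["t"],s["tool_pos"],s["orientation"],robot.grip_depth)
E
```

```text
pics
top 465.66919333908913 255.2248668384332 200.19410279655358 [[0.021, -1.0, 0.0], [-0.98, -0.021, -0.196], [0.196, 0.004, -0.981]] [-0.011, 0.524, 1.526] [ 0.215 -0.006  1.599]
dipper [(0.96, [377.0, 297.0], 967), (0.9, [348.0, 204.0], 891), (0.36, [261.0, 181.0], 220)]
dispenser [(0.67, [273.0, 193.0], 3578)]
pedal [(0.58, [298.0, 208.0], 600)]
mat [(0.91, [165.0, 211.0], 1467)]
soap_center [(0.48, [262.0, 178.0], 228)]
side 414.64833557072166 251.92484066303896 202.5059061443961 [[-0.956, -0.292, 0.012], [-0.199, 0.618, -0.76], [0.214, -0.729, -0.649]] [0.488, 0.169, 1.449] [0.189 1.095 1.063]
dipper [(0.79, [338.0, 164.0], 279), (0.61, [274.0, 166.0], 568)]
dispenser [(0.62, [238.0, 199.0], 3653)]
pedal [(0.86, [266.0, 190.0], 305), (0.41, [272.0, 168.0], 575)]
mat [(0.64, [232.0, 288.0], 1375)]
soap_center []
0.6 [ 0.18523022 -0.57071022  0.21867042] [3.10296959e+00 4.90869916e-01 1.07761063e-05] 0.0188
```

View pics/top0.png

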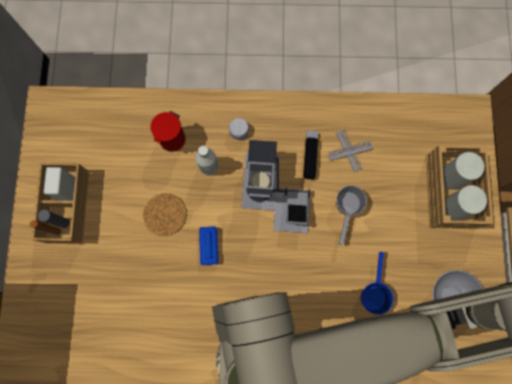

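View pics/side0.png

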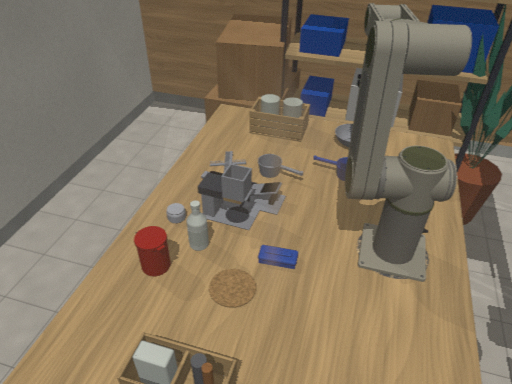

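The top view shows the steel dipper's bowl at (350,200) with its handle down to (344,243). The dispenser shaft is at about (262,180), the pedal pad at (297,213), the mat at (165,214) and the blue look-alike dipper at (377,297). Next I'll fit the known shapes to the outlines in both views.

```bash
cat > h.py <<'E'
import numpy as np,cv2
from plant import robot
from scipy.optimize import minimize
S=4
def proj(n,P):
    m=robot.camera_model(n); c=np.asarray(P)@np.array(m["R"]).T+np.array(m["t"])
    return np.c_[m["fx"]*c[:,0]/c[:,2]+m["cx"],m["fy"]*c[:,1]/c[:,2]+m["cy"]]
def box(x0,x1,y0,y1,z0,z1): return np.array([[x,y,z] for x in(x0,x1) for y in(y0,y1) for z in(z0,z1)])
def ring(r,z):
    a=np.linspace(0,2*np.pi,48); return np.c_[r*np.cos(a),r*np.sin(a),0*a+z]
def pl(P,p,z=0):
    c,s=np.cos(p[2]),np.sin(p[2]); return P@np.array([[c,-s,0],[s,c,0],[0,0,1]]).T+[p[0],p[1],z]
DIP=[np.r_[ring(.042,0),ring(.052,.06)],box(-.155,-.045,-.007,.007,.042,.054)]
MAT=[np.r_[ring(.075,0),ring(.075,.006)]]
a=.35; R=np.array([[np.cos(a),0,np.sin(a)],[0,1,0],[-np.sin(a),0,np.cos(a)]])
DIS=[box(-.07,.13,-.06,.06,0,.006),box(.075,.125,-.041,.041,0,.139),box(-.041,.041,-.041,.041,.112,.205),box(.042,.136,-.041,.041,.105,.139)]
def sil(n,parts,p,z=0):
    im=np.zeros((384*S,512*S),np.uint8)
    for P in parts:
        h=cv2.convexHull(((proj(n,pl(P,p,z))+.5)*S-.5).astype(np.float32)); cv2.fillConvexPoly(im,np.round(h).astype(int),255)
    return cv2.resize(im,(512,384),interpolation=cv2.INTER_AREA)/255.
def fit(masks,parts,p0,z=0,step=(.02,.02,.3)):
    def f(p):
        e=0
        for n,m in masks.items():
            s=sil(n,parts,p,z); e+=1-np.minimum(s,m).sum()/np.maximum(s,m).sum()
        return e
    p0=np.array(p0,float); sim=np.vstack([p0]+[p0+np.eye(3)[i]*step[i] for i in range(3)])
    r=minimize(f,p0,method="Nelder-Mead",options=dict(initial_simplex=sim,xatol=2e-4,fatol=1e-4,maxiter=250)); return r.x,r.fun
def back(n,px,z):
    m=robot.camera_model(n); R=np.array(m["R"]);C=-R.T@np.array(m["t"])
    d=R.T@[(px[0]-m["cx"])/m["fx"],(px[1]-m["cy"])/m["fy"],1]; return C+d*(z-C[2])/d[2]
def mask(n,t,near):
    robot.read_camera(n) if 0 else None
    L=robot.outline_of(n,t); d=min(L,key=lambda d:np.hypot(*(np.array(d["pixel"])-near))); return d["pixels"].astype(float)
def crop(n,im,c,w,h,f,name):
    x,y=int(c[0]-w/2),int(c[1]-h/2); cv2.imwrite(name,cv2.resize(im[y:y+h,x:x+w],None,fx=f,fy=f,interpolation=cv2.INTER_CUBIC)[...,::-1])
E
python3 - <<'E'
from h import *
md={n:mask(n,"dipper",c) for n,c in(("top",(348,204)),("side",(274,166)))}
mm={n:mask(n,"mat",c) for n,c in(("top",(165,211)),("side",(232,288)))}
ms={n:mask(n,"dispenser",c) for n,c in(("top",(273,193)),("side",(238,199)))}
out=[]
P=[]
for k,M,parts,p0,z in(("dip",md,DIP,[*back("top",(350,200),.05)[:2],0],0),("mat",mm,MAT,[*back("top",(165,212),0)[:2],0],0),("dis",ms,DIS,[*back("top",(260,180),.2)[:2],0],0)):
    r=fit(M,parts,p0,z); print(k,np.round(p0,3),np.round(r[0],4),r[1])
    for n in M: print("  ",n,np.round(fit({n:M[n]},parts,r[0],z)[0],4))
    P.append(r[0])
ims=[]
for n,c in(("top",(300,195)),("side",(245,185))):
    im=cv2.resize(robot.read_camera(n),None,fx=4,fy=4,interpolation=cv2.INTER_CUBIC)
    for parts,p in((DIP,P[0]),(DIS,P[2])):
        for q in parts:
            h=cv2.convexHull(((proj(n,pl(q,p))+.5)*4-.5).astype(np.float32)).round().astype(int); cv2.polylines(im,[h],True,(255,0,0),1)
    x,y=c[0]*4,c[1]*4; ims.append(im[y-250:y+250,x-280:x+120] if n=="side" else im[y-250:y+250,x-240:x+160+40-40])
cv2.imwrite("pics/fit.png",np.hstack(ims)[...,::-1])
E
```

```text
dip [ 0.532 -0.321  0.   ] [ 0.5317 -0.3228 -0.2273] 0.19389804351561857
   top [ 0.5293 -0.3235 -0.2307]
   side [ 0.5323 -0.3191 -0.2341]
mat [0.485 0.314 0.   ] [0.4784 0.3143 0.1422] 0.10625759782261368
   top [0.4782 0.3134 0.2604]
   side [0.4796 0.3167 0.2789]
dis [ 0.558 -0.014  0.   ] [ 0.573  -0.0148 -0.0453] 0.7590307426104822
   top [ 0.5711 -0.0163 -0.0415]
   side [ 0.5735 -0.0099 -0.0553]
```

View pics/fit.png

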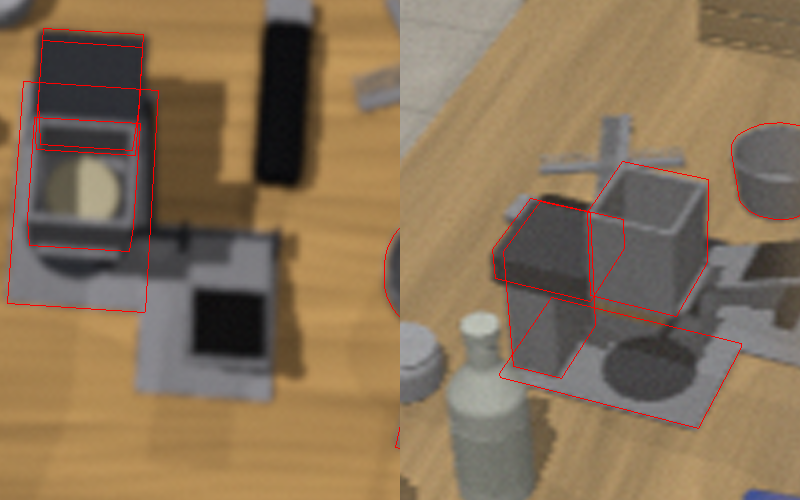

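The overlay fits both views: the shaft, plate and dark disc line up in each. I'll refine the dispenser fit by ignoring the pedal area and checking against the dark disc, then plan the grasp.

```bash
cat >> h.py <<'E'
from scipy.spatial.transform import Rotation as Rot
def goto(x,y,z,yaw):
    "TCP target (tool down, tool x at world yaw) -> shift mm, turn deg"
    s=robot.read_state(); R=Rot.from_rotvec(s["orientation"]).as_matrix()
    c,q=np.cos(yaw),np.sin(yaw); T=np.array([[c,q,0],[q,-c,0],[0,0,-1]])
    print("shift mm",np.round(1000*R.T@(np.array([x,y,z])-s["tool_pos"]),1),"turn",np.round(np.degrees(Rot.from_matrix(R.T@T).as_rotvec()),1))
E
python3 - <<'E'
from h import *
ms={n:mask(n,"dispenser",c) for n,c in(("top",(273,193)),("side",(238,199)))}
p=np.array([.573,-.0148,-.045])
for _ in range(2):
  ign={}
  for n in ms:
    im=np.zeros((384,512),np.uint8)
    cv2.fillConvexPoly(im,np.round(cv2.convexHull(proj(n,pl(box(-.2,.07,-.22,-.064,0,.09),p)).astype(np.float32))).astype(int),1); ign[n]=im==0
  import h
  o=h.sil
  def sil2(n,parts,q,z=0): return o(n,parts,q,z)*ign[n]
  h.sil=sil2
  p,e=h.fit({n:ms[n]*ign[n] for n in ms},DIS,p); 
  print(np.round(p,4),e,[np.round(h.fit({n:ms[n]*ign[n]},DIS,p)[0],4) for n in ms]); h.sil=o
im=robot.read_camera("side"); g=im.max(2)
c=((g<75)).astype(np.uint8); nl,lab,st,ce=cv2.connectedComponentsWithStats(c)
l=lab[215,237]; print(g[215,225:252:3],l,st[l],ce[l])
if l:
  pts=cv2.findContours((lab==l).astype(np.uint8),0,1)[0][0]; el=cv2.fitEllipse(pts); print(el,back("side",el[0],.006))
md={n:mask(n,"dipper",c) for n,c in(("top",(348,204)),("side",(274,166)))}
d=np.array([.531,-.3215,-.23]); G=d[:2]-.105*np.array([np.cos(d[2]),np.sin(d[2])]); print("grip",G)
pd=pl(np.array([[-.099,-.13,.07],[-.105,-.13,.036]]),p); print("pad",pd)
print(proj("top",pd[:1]),proj("side",pd[:1]), [ (np.round(x["pixel"]),x["conf"]) for n in ("top","side") for x in robot.outline_of(n,"pedal_pad")])
for t in("brush","shampoo","clipper","comb_top"): print(t,[np.round(back("top",x["pixel"],.02)[:2],3) for x in robot.outline_of("top",t)[:1]])
goto(G[0],G[1],.1,d[2]); goto(G[0],G[1],.029,d[2])
E
```

```text
[ 0.5738 -0.0145 -0.0473] 0.2439643118881496 [array([ 0.5712, -0.0158, -0.0444]), array([ 0.5743, -0.013 , -0.0336])]
[ 0.574  -0.0145 -0.0472] 0.23574392846538383 [array([ 0.5711, -0.0145, -0.0627]), array([ 0.5742, -0.0128, -0.0357])]
[101  71  67  71  71  67  69  70 114] 126 [226 202  23  20 291] [237.395189   213.27491409]
((237.67552185058594, 212.8888702392578), (16.7978572845459, 22.391618728637695), 66.82048034667969) [ 0.57249516 -0.01753292  0.006     ]
grip [ 0.42876503 -0.29756236]
pad [[ 0.46901127 -0.13964679  0.07      ]
 [ 0.46301796 -0.13936349  0.036     ]]
[[296.94819762 216.11894417]] [[272.87963928 185.97307676]] [(array([297., 208.]), 0.65), (array([265., 189.]), 0.61)]
brush [array([0.369, 0.148])]
shampoo [array([0.666, 0.177])]
clipper [array([ 0.692, -0.193])]
comb_top [array([ 0.72 , -0.322])]
shift mm [ 316.  -184.6  118.6] turn [-0.  -0.  31.2]
shift mm [ 316.  -184.6  189.6] turn [-0.  -0.  31.2]
```

Request:
carry_out:
  rows:
    - [0.04,-0.025,0,0,0,5]
    - [0.09,-0.05,0,0,0,10]
    - [0.14,-0.08,0.01,0,0,15]
    - [0.19,-0.11,0.03,0,0,20]
    - [0.24,-0.14,0.06,0,0,25]
    - [0.28,-0.165,0.09,0,0,30]
    - [0.316,-0.185,0.11,0,0,31.2]
    - [0.316,-0.185,0.118,0,0,31.2]
    - [0.316,-0.185,0.118,0,0,31.2]
  jaw: 0

```text
t: 2.68
tool_pos: [0.4282, -0.2972, 0.1002]
orientation: [-3.121, 0.36, 0.002]
force: [-0.2, -0.7, 0.9]
opening: 0.0933
gripper_force: 0.0
```

```bash
python3 - <<'E'
from h import *
im=robot.read_camera("side"); d=np.array([.531,-.3215,-.23])
goto(.4288,-.2976,.029,-.23)
robot.read_camera("side")
M=mask("side","dipper",(274,166)); print(M.sum(),fit({"side":M},DIP,d))
im=im.copy()
crop("side",im,(275,160),130,100,5,"pics/g.png")
E
```

```text
shift mm [ 0.4 -0.4 72. ] turn [ 0.   0.  -0.1]
531.0 (array([ 0.53134968, -0.31862308, -0.21288037]), np.float64(0.11292960198348867))
```

View pics/g.png

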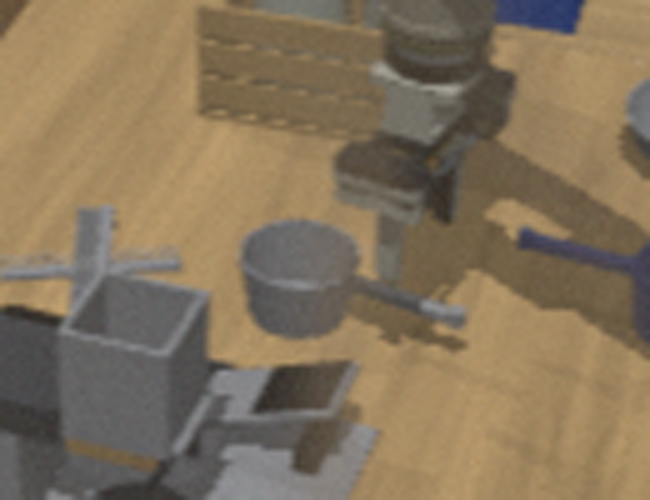

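The gripper is over the handle: the finger is at crop (390,240), and the handle runs from (360,285) to (460,315). I'll go down and grip.

Request:
carry_out:
  rows:
    - [0,0,0.03,0,0,0]
    - [0,0,0.055,0,0,0]
    - [0,0,0.07,0,0,0]
    - [0,0,0.072,0,0,0]
    - [0,0,0.072,0,0,0]

```text
t: 3.45
tool_pos: [0.4291, -0.2979, 0.0296]
orientation: [3.12, -0.362, 0.002]
force: [-0.2, -0.4, 1.1]
opening: 0.0931
gripper_force: 0.0
```

Request:
carry_out:
  rows:
    - [0,0,0,0,0,0]
    - [0,0,0,0,0,0]
    - [0,0,0,0,0,0]
    - [0,0,0,0,0,0]
    - [0,0,0,0,0,0]
    - [0,0,0,0,0,0]
    - [0,0,0,0,0,0]
    - [0,0,0,0,0,0]
  jaw: 255
  force: 35

```text
t: 4.45
tool_pos: [0.4287, -0.2972, 0.0286]
orientation: [-3.121, 0.362, 0.0]
force: [-0.3, 0.1, 0.1]
opening: 0.0178
gripper_force: 0.0
```

Request:
carry_out:
  rows:
    - [0,0,0,0,0,0]
    - [0,0,0,0,0,0]
    - [0,0,0,0,0,0]
    - [0,0,0,0,0,0]

```text
t: 4.95
tool_pos: [0.4287, -0.2971, 0.0286]
orientation: [-3.121, 0.362, 0.0]
force: [0.3, 1.5, 0.1]
opening: 0.0134
gripper_force: 35.0
```

Request:
carry_out:
  rows:
    - [0,0,-0.01,0,0,0]
    - [0,0,-0.03,0,0,0]
    - [0,0,-0.05,0,0,0]
    - [0,0,-0.075,0,0,0]
    - [0,0,-0.1,0,0,0]
    - [0,0,-0.11,0,0,0]
    - [0,0,-0.11,0,0,0]
    - [0,0,-0.11,0,0,0]

```text
t: 5.95
tool_pos: [0.4281, -0.2967, 0.1374]
orientation: [-3.12, 0.362, 0.002]
force: [0.0, -1.1, -0.7]
opening: 0.0138
gripper_force: 35.0
```

```bash
python3 - <<'E'
from h import *
im=robot.read_camera("side"); robot.read_camera("top")
s=robot.read_state(); print(s["tool_pos"],s["wrist_torque"],s["force"],s["opening"])
d=np.array([.531,-.3215,-.23])
for n in("side","top"):
    px=proj(n,[[.531,-.3215,.16]])[0]; L=robot.outline_of(n,"dipper"); print(n,px,[(x["pixel"],x["conf"]) for x in L])
    M=min(L,key=lambda x:np.hypot(*(x["pixel"]-px)))["pixels"].astype(float)
    for z in(.105,.11,.115): print(z,fit({n:M},DIP[:1]+[box(-.155,-.13,-.007,.007,.042,.054)],d,z))
crop("side",im,proj("side",[[.5,-.31,.14]])[0],120,100,5,"pics/lift.png")
goto(.37,-.25,.139,-.14);goto(.353,-.005,.139,-.046)
E
```

```text
[ 0.42800603 -0.29664522  0.13729523] [ 0.06209919  0.15532275 -0.06053535] [-0.29348227 -0.17066681 -1.66593065] 0.013891899572429705
side [270.57104061 139.50799674] [([270.4, 146.8], 0.77), ([342.9, 166.9], 0.77)]
0.105 (array([ 0.53371888, -0.32123076, -0.20322838]), np.float64(0.1975648779451501))
0.11 (array([ 0.53234264, -0.31366328, -0.20059056]), np.float64(0.20082717561675956))
0.115 (array([ 0.53091974, -0.30633723, -0.20123767]), np.float64(0.20775002287491995))
top [357.07819312 193.35280723] [([348.8, 186.8], 0.87), ([374.5, 296.3], 0.67), ([273.4, 196.2], 0.3)]
0.105 (array([ 0.53540279, -0.31664283, -0.16352733]), np.float64(0.6555503166694276))
0.11 (array([ 0.53350114, -0.31823366, -0.18983428]), np.float64(0.6574708856588902))
0.115 (array([ 0.53540146, -0.30627635, -0.11497346]), np.float64(0.6593973403674426))
shift mm [-67.4 -32.2  -1.2] turn [-0.   0.1 -5.2]
shift mm [-140.  -266.9   -0.9] turn [ -0.1   0.1 -10.6]
```

View pics/lift.png

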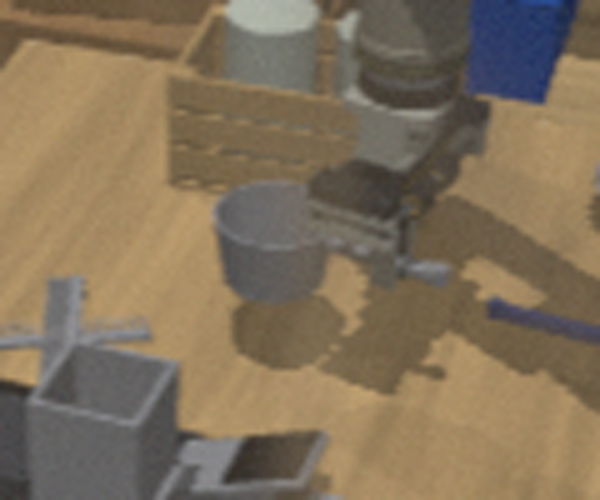

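The dipper hangs level in the grip, with its bowl at crop (270,240). I'll carry it to a point in front of the dispenser, above pedal height.

Request:
carry_out:
  rows:
    - [-0.02,-0.01,-0.002,0,0,-1]
    - [-0.05,-0.025,-0.004,0,0,-3]
    - [-0.075,-0.05,-0.004,0,0,-5]
    - [-0.09,-0.09,-0.004,0,0,-6]
    - [-0.105,-0.13,-0.004,0,0,-7]
    - [-0.115,-0.17,-0.004,0,0,-8]
    - [-0.125,-0.21,-0.004,0,0,-9]
    - [-0.135,-0.245,-0.004,0,0,-10]
    - [-0.14,-0.262,-0.004,0,0,-10.6]
    - [-0.14,-0.267,-0.004,0,0,-10.6]
    - [-0.14,-0.267,-0.004,0,0,-10.6]
    - [-0.14,-0.267,-0.004,0,0,-10.6]

```text
t: 7.65
tool_pos: [0.3535, -0.0059, 0.1426]
orientation: [3.141, -0.073, -0.0]
force: [-0.8, 0.5, -1.8]
opening: 0.0137
gripper_force: 35.0
```

```bash
python3 - <<'E'
from h import *
robot.read_camera("side");robot.read_camera("top")
s=robot.read_state(); print(s["tool_pos"],s["orientation"],s["force"],s["q"])
T=s["tool_pos"]; d=np.array([T[0]+.105,T[1]-.005,-.046])
for n in("side",):
    px=proj(n,[[d[0],d[1],.14]])[0]; L=robot.outline_of(n,"dipper"); print(px,[(x["pixel"],x["conf"]) for x in L])
    M=min(L,key=lambda x:np.hypot(*(x["pixel"]-px)))["pixels"].astype(float)
    print(fit({n:M},DIP[:1]+[box(-.155,-.13,-.007,.007,.042,.054)],d,T[2]-.029))
D=np.array([.573,-.015]);u=np.array([np.cos(-.046),np.sin(-.046)])
for k,z in((.22,.045),(.1055,.045),(.1055,.036)):
    g=D-k*u; goto(g[0],g[1],z,-.046)
E
```

```text
[ 0.35345259 -0.00589983  0.14254874] [ 3.14060849e+00 -7.38989953e-02 -4.36138150e-04] [ 0.20461547 -0.53109957 -1.97654798] [-1.61874211e-01 -5.59039912e-01  2.21968000e+00 -1.52634916e-04
  1.48121175e+00  1.45598741e+00]
[267.35587718 192.44550937] [([270.8, 193.5], 0.83), ([345.6, 166.2], 0.81)]
(array([ 0.45881237, -0.00803232, -0.01013312]), np.float64(0.0853045109170969))
shift mm [-0.3 -0.9 97.6] turn [ 0.   0.  -0.1]
shift mm [114.2  -1.   97.6] turn [ 0.   0.  -0.1]
shift mm [114.2  -1.  106.6] turn [ 0.   0.  -0.1]
```

Request:
carry_out:
  rows:
    - [0,0,0.02,0,0,0]
    - [0,0,0.05,0,0,0]
    - [0,0,0.08,0,0,0]
    - [0,0,0.095,0,0,0]
    - [0,0,0.0975,0,0,0]
    - [0,0,0.0975,0,0,0]

```text
t: 8.55
tool_pos: [0.3541, -0.0054, 0.046]
orientation: [3.141, -0.072, 0.002]
force: [0.6, -0.8, -0.7]
opening: 0.0133
gripper_force: 35.0
```

Request:
carry_out:
  rows:
    - [0.015,0,0,0,0,0]
    - [0.035,0,0,0,0,0]
    - [0.055,0,0,0,0,0]
    - [0.075,0,0,0,0,0]
    - [0.095,0,0,0,0,0]
    - [0.11,-0.001,0,0,0,0]
    - [0.114,-0.001,0,0,0,0]
    - [0.114,-0.001,0,0,0,0]
    - [0.114,-0.001,0,0,0,0]

```text
t: 9.68
tool_pos: [0.4669, -0.0094, 0.0452]
orientation: [-3.141, 0.072, 0.0]
force: [-0.2, 0.6, -1.8]
opening: 0.0136
gripper_force: 35.0
```

```bash
python3 - <<'E'
from h import *
im=robot.read_camera("side");s=robot.read_state(); print(s["tool_pos"],s["orientation"],s["force"])
crop("side",im,proj("side",[[.55,-.015,.06]])[0],130,100,5,"pics/in.png")
g=np.array([.573,-.015])-.1055*np.array([np.cos(-.046),np.sin(-.046)]); goto(g[0],g[1],.0355,-.046)
E
```

```text
[ 0.46691707 -0.00945244  0.04519687] [ 3.14076752e+00 -7.18700489e-02 -3.14273900e-04] [-0.36021796 -0.52800816 -1.85644166]
shift mm [0.7 0.7 9.7] turn [0. 0. 0.]
```

View pics/in.png

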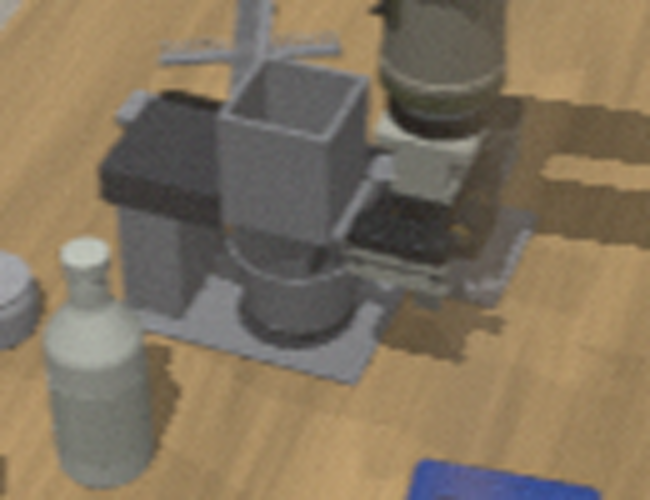

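The bowl is under the shaft and over the dark disc at crop (295,320). I'll lower it, release and rise.

Request:
carry_out:
  rows:
    - [0,0,0.004,0,0,0]
    - [0,0,0.007,0,0,0]
    - [0,0,0.0095,0,0,0]
    - [0,0,0.0095,0,0,0]
    - [0,0,0.0095,0,0,0]

```text
t: 10.35
tool_pos: [0.4674, -0.0095, 0.0357]
orientation: [-3.141, 0.072, 0.0]
force: [-0.2, 0.4, -1.9]
opening: 0.0137
gripper_force: 35.0
```

Request:
carry_out:
  rows:
    - [0,0,0,0,0,0]
    - [0,0,0,0,0,0]
    - [0,0,0,0,0,0]
    - [0,0,0,0,0,0]
    - [0,0,0,0,0,0]
    - [0,0,0,0,0,0]
  jaw: 120

```text
t: 11.1
tool_pos: [0.4674, -0.0095, 0.0356]
orientation: [-3.141, 0.072, -0.0]
force: [0.0, -0.8, -0.3]
opening: 0.0491
gripper_force: 0.0
```

Request:
carry_out:
  rows:
    - [0,0,-0.01,0,0,0]
    - [0,0,-0.03,0,0,0]
    - [-0.01,0,-0.06,0,0,0]
    - [-0.01,0,-0.09,0,0,0]
    - [-0.01,0,-0.12,0,0,0]
    - [-0.01,0,-0.12,0,0,0]

```text
t: 11.85
tool_pos: [0.4595, -0.0093, 0.1591]
orientation: [3.14, -0.072, 0.01]
force: [0.1, 1.2, -0.3]
opening: 0.049
gripper_force: 0.0
```

```bash
python3 - <<'E'
from h import *
im=robot.read_camera("side");it=robot.read_camera("top")
D=[.573,-.015,-.046]
for n in("side","top"):
    print(n,[(x["pixel"],x["conf"]) for x in robot.outline_of(n,"dipper")])
crop("side",im,proj("side",[[.53,-.05,.06]])[0],130,100,5,"pics/put.png")
pd=pl(np.array([[-.099,-.13,.07],[-.105,-.13,.036]]),D); print(pd,proj("side",pd))
for z in(.12,.075): goto(pd[0][0],pd[0][1],z,-.046)
E
```

```text
side [([344.5, 167.5], 0.95), ([238.7, 208.1], 0.83)]
top [([375.0, 293.6], 0.97), ([258.2, 223.5], 0.59), ([208.5, 244.5], 0.42), ([206.5, 164.2], 0.35)]
[[ 0.46812683 -0.14031009  0.07      ]
 [ 0.46213318 -0.14003419  0.036     ]] [[273.14423611 185.91561861]
 [274.20811793 193.06309176]]
shift mm [ 17.6 130.7  34.3] turn [-0.   0.1  0. ]
shift mm [ 17.7 130.8  79.3] turn [-0.   0.1  0. ]
```

View pics/put.png

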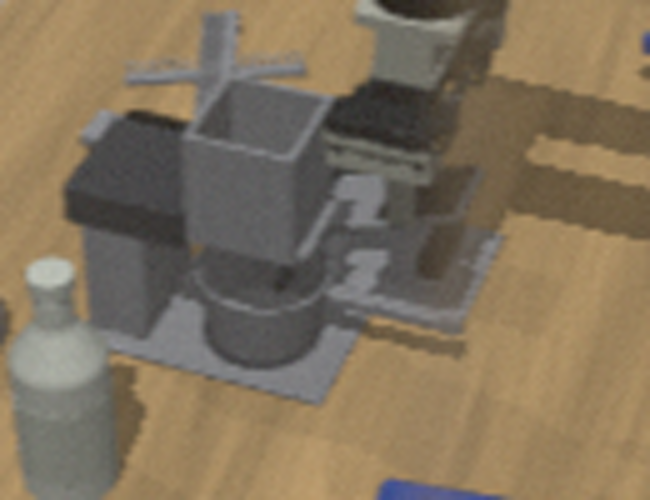

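The dipper stands on the spot with its handle toward the robot. Next I'll shut the fingers and go to the pedal.

Request:
carry_out:
  rows:
    - [0,0.03,0,0,0,0]
    - [0.005,0.07,0,0,0,0]
    - [0.01,0.105,0,0,0,0]
    - [0.015,0.127,0.02,0,0,0]
    - [0.016,0.131,0.04,0,0,0]
    - [0.016,0.131,0.06,0,0,0]
    - [0.016,0.131,0.066,0,0,0]
    - [0.016,0.131,0.066,0,0,0]
    - [0.016,0.131,0.066,0,0,0]
  jaw: 255
  force: 30

```text
t: 13.18
tool_pos: [0.4679, -0.1407, 0.0904]
orientation: [3.14, -0.071, 0.001]
force: [-0.4, -1.1, -0.4]
opening: 0.0006
gripper_force: 0.0
```

Request:
carry_out:
  rows:
    - [0,0,0.006,0,0,0]
    - [0,0,0.012,0,0,0]
    - [0,0,0.018,0,0,0]
    - [0,0,0.024,0,0,0]
    - [0,0,0.024,0,0,0]

```text
t: 13.8
tool_pos: [0.4675, -0.1407, 0.0656]
orientation: [3.141, -0.072, 0.0]
force: [-1.6, -0.1, 5.3]
opening: 0.0003
gripper_force: 2.3
```

Contact is made on the pad. I'll press on to the stop.

Request:
carry_out:
  rows:
    - [-0.001,0,0.006,0,0,0]
    - [-0.002,0,0.012,0,0,0]
    - [-0.003,0,0.018,0,0,0]
    - [-0.005,0,0.023,0,0,0]
    - [-0.006,0,0.027,0,0,0]
    - [-0.006,0,0.027,0,0,0]

```text
t: 14.55
tool_pos: [0.4627, -0.1407, 0.0397]
orientation: [3.14, -0.072, 0.004]
force: [0.2, 0.6, 7.9]
opening: 0.0009
gripper_force: 4.1
```

Request:
carry_out:
  rows:
    - [0,0,0.003,0,0,0]
    - [0,0,0.003,0,0,0]

```text
t: 14.8
tool_pos: [0.4625, -0.1407, 0.0367]
orientation: [3.14, -0.072, 0.003]
force: [-1.2, 1.0, 8.6]
opening: 0.0007
gripper_force: 4.4
```

Request:
carry_out:
  rows:
    - [0,0,0.002,0,0,0]
    - [0,0,0.003,0,0,0]
    - [0,0,0.003,0,0,0]
    - [0,0,0.003,0,0,0]

```text
t: 15.3
tool_pos: [0.4625, -0.1407, 0.0349]
orientation: [3.14, -0.072, 0.003]
force: [-7.5, 2.8, 21.3]
opening: 0.0007
gripper_force: 10.5
```

The force has jumped to 21 N at z = 0.035, so the pedal is at its stop. I'll release it.

Request:
carry_out:
  rows:
    - [0,0,0,0,0,0]
    - [0,0,0,0,0,0]
    - [0,0,-0.008,0,0,0]
    - [0,0,-0.018,0,0,0]
    - [0,0,-0.028,0,0,0]
    - [0,0,-0.04,0,0,0]
    - [0,0,-0.07,0,0,0]
    - [0,0,-0.1,0,0,0]
    - [0,0,-0.125,0,0,0]
    - [0,0,-0.125,0,0,0]

```text
t: 16.55
tool_pos: [0.462, -0.1407, 0.1592]
orientation: [3.14, -0.072, 0.003]
force: [-0.2, -0.2, -0.5]
opening: 0.0004
gripper_force: 0.0
```

```bash
python3 - <<'E'
from h import *
im=robot.read_camera("side");it=robot.read_camera("top")
for n in("side","top"):
    print(n,[(np.round(x["pixel"]),x["conf"],x["pixels"].sum()) for x in robot.outline_of(n,"soap_center")],[(np.round(x["pixel"]),x["conf"]) for x in robot.outline_of(n,"dipper")])
a=[]
for n,i in(("top",it),("side",im)):
    c=proj(n,[[.55,-.03,.06]])[0].astype(int); a.append(cv2.resize(i[c[1]-50:c[1]+50,c[0]-40:c[0]+40],None,fx=5,fy=5,interpolation=cv2.INTER_CUBIC))
cv2.imwrite("pics/drop.png",np.hstack(a)[...,::-1])
g=np.array([.573,-.015])-.1055*np.array([np.cos(-.046),np.sin(-.046)]); goto(g[0],g[1],.16,-.046); goto(g[0],g[1],.0355,-.046)
E
```

```text
side [(array([236., 195.]), 0.74, np.int64(2979)), (array([240., 205.]), 0.44, np.int64(82))] [(array([347., 168.]), 0.94), (array([239., 213.]), 0.77)]
top [] [(array([376., 296.]), 0.82)]
shift mm [   1.2 -130.    -3.8] turn [-0.1  0.1  0. ]
shift mm [   1.5 -129.9  120.7] turn [-0.1  0.1  0. ]
```

View pics/drop.png

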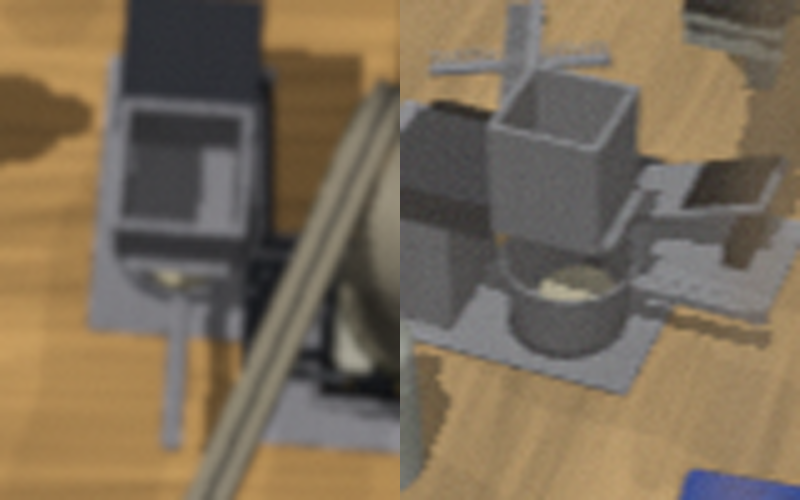

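The bar is in the bowl (cream at crop (580,285)), the shaft is empty and the pedal is back up. Now I'll re-grip the handle.

Request:
carry_out:
  rows:
    - [0,-0.04,0,0,0,0]
    - [0,-0.09,0,0,0,0]
    - [0.001,-0.12,0,0,0,0]
    - [0.001,-0.13,0.01,0,0,0]
    - [0.001,-0.13,0.04,0,0,0]
    - [0.001,-0.13,0.075,0,0,0]
    - [0.001,-0.13,0.105,0,0,0]
    - [0.001,-0.13,0.12,0,0,0]
    - [0.001,-0.13,0.1205,0,0,0]
    - [0.001,-0.13,0.1205,0,0,0]
  jaw: 120

```text
t: 18.1
tool_pos: [0.4692, -0.0108, 0.0381]
orientation: [3.141, -0.072, 0.002]
force: [-0.1, 0.6, 0.5]
opening: 0.0494
gripper_force: 0.0
```

Request:
carry_out:
  rows:
    - [0,0,0,0,0,0]
    - [0,0,0,0,0,0]
    - [0,0,0,0,0,0]
    - [0,0,0,0,0,0]
    - [0,0,0,0,0,0]
    - [0,0,0,0,0,0]
    - [0,0,0,0,0,0]
  jaw: 255
  force: 45

```text
t: 18.98
tool_pos: [0.4684, -0.0104, 0.0372]
orientation: [-3.141, 0.072, -0.0]
force: [-1.3, 0.3, 2.6]
opening: 0.0134
gripper_force: 45.0
```

Request:
carry_out:
  rows:
    - [0,0,-0.004,0,0,0]
    - [0,0,-0.009,0,0,0]
    - [0,0,-0.011,0,0,0]
    - [-0.01,0,-0.011,0,0,0]
    - [-0.03,0,-0.011,0,0,0]
    - [-0.05,0,-0.011,0,0,0]
    - [-0.07,0,-0.011,0,0,0]
    - [-0.09,0,-0.011,0,0,0]
    - [-0.105,0,-0.011,0,0,0]
    - [-0.114,0,-0.011,0,0,0]
    - [-0.114,0,-0.011,0,0,0]

```text
t: 20.35
tool_pos: [0.3541, -0.0053, 0.048]
orientation: [3.141, -0.072, 0.0]
force: [-0.0, 0.1, -2.1]
opening: 0.0136
gripper_force: 45.0
```

```bash
python3 - <<'E'
from h import *
robot.read_camera("side");robot.read_camera("top")
s=robot.read_state();T=s["tool_pos"];print(T,s["force"],s["wrist_torque"])
d=np.array([T[0]+.105,T[1]-.005,-.046]);L=robot.outline_of("side","dipper");px=proj("side",[[d[0],d[1],.05]])[0]
M=min(L,key=lambda x:np.hypot(*(x["pixel"]-px)))["pixels"].astype(float)
print(fit({"side":M},DIP[:1]+[box(-.155,-.13,-.007,.007,.042,.054)],d,T[2]-.029))
print([(np.round(x["pixel"]),x["conf"]) for x in robot.outline_of("side","soap_center")])
for n in("top","side"):
  M=mask(n,"brush",proj(n,[[.37,.15,.02]])[0]); print("brush",fit({n:M},[box(-.065,.065,-.031,.031,0,.041)],[.37,.15,0]))
B=np.array([.479,.314])
for y in(.3,.5,.7):
  g=B-.106*np.array([np.cos(y),np.sin(y)]); print(y,g);goto(g[0],g[1],.12,y);goto(g[0],g[1],.0365,y)
E
```

```text
[ 0.35489011 -0.00536979  0.0483417 ] [ 0.5266677  -0.30808648 -2.09195223] [0.06907386 0.25567676 0.0516742 ]
(array([ 0.45847369, -0.00238602, -0.01890013]), np.float64(0.24301659223877992))
[(array([270., 211.]), 0.64)]
brush (array([0.37063208, 0.15482621, 0.09503434]), np.float64(0.12134102088541232))
brush (array([0.37280023, 0.16120076, 0.10762376]), np.float64(0.15602124881825952))
0.3 [0.37773433 0.28267486]
shift mm [   9.8 -288.7  -71.8] turn [ -0.    0.  -19.8]
shift mm [   9.8 -288.7   11.7] turn [ -0.    0.  -19.8]
0.5 [0.38597625 0.26318089]
shift mm [  18.9 -269.6  -71.8] turn [ -0.    0.  -31.3]
shift mm [  18.9 -269.6   11.7] turn [ -0.    0.  -31.3]
0.7 [0.39792673 0.24571293]
shift mm [  31.7 -252.7  -71.8] turn [ -0.    0.  -42.7]
shift mm [  31.7 -252.7   11.7] turn [ -0.    0.  -42.7]
```

Request:
carry_out:
  rows:
    - [0,0,-0.02,0,0,0]
    - [0,0,-0.045,0,0,0]
    - [0,-0.01,-0.065,0,0,-1]
    - [0.001,-0.035,-0.072,0,0,-3]
    - [0.002,-0.07,-0.072,0,0,-5]
    - [0.003,-0.11,-0.072,0,0,-8]
    - [0.005,-0.15,-0.072,0,0,-11]
    - [0.007,-0.19,-0.072,0,0,-14]
    - [0.008,-0.23,-0.072,0,0,-17]
    - [0.009,-0.265,-0.072,0,0,-19]
    - [0.01,-0.285,-0.072,0,0,-19.8]
    - [0.01,-0.289,-0.072,0,0,-19.8]

```text
t: 22.15
tool_pos: [0.3775, 0.2839, 0.1198]
orientation: [3.106, 0.472, -0.001]
force: [-0.1, -0.7, -2.2]
opening: 0.0132
gripper_force: 45.0
```

Request:
carry_out:
  rows:
    - [0,0,0,0,0,0]
    - [0,0,0.015,0,0,0]
    - [0,0,0.035,0,0,0]
    - [0,0,0.055,0,0,0]
    - [0,0,0.065,0,0,0]
    - [0,0,0.07,0,0,0]
    - [0,0,0.07,0,0,0]
    - [0,0,0.07,0,0,0]

```text
t: 23.15
tool_pos: [0.3782, 0.2832, 0.0509]
orientation: [-3.106, -0.469, -0.002]
force: [0.6, 0.3, -2.4]
opening: 0.0133
gripper_force: 45.0
```

```bash
python3 - <<'E'
from h import *
im=robot.read_camera("side");it=robot.read_camera("top")
s=robot.read_state();T=s["tool_pos"];print(T,s["orientation"],s["force"])
d=np.array([T[0]+.101,T[1]+.031,.3])
for n in("side","top"):
  L=robot.outline_of(n,"dipper");px=proj(n,[[d[0],d[1],.05]])[0]
  x=min(L,key=lambda x:np.hypot(*(x["pixel"]-px)));print(n,px,x["pixel"],fit({n:x["pixels"].astype(float)},DIP[:1]+[box(-.155,-.13,-.007,.007,.042,.054)],d,T[2]-.03))
a=[]
for n,i in(("top",it),("side",im)):
    c=proj(n,[[.45,.3,.03]])[0].astype(int); a.append(cv2.resize(i[c[1]-50:c[1]+50,c[0]-40:c[0]+40],None,fx=5,fy=5,interpolation=cv2.INTER_CUBIC))
cv2.imwrite("pics/mat.png",np.hstack(a)[...,::-1])
goto(.3777,.2827,.0372,.3)
E
```

```text
[0.37818304 0.28327987 0.05087561] [-3.10585156e+00 -4.69258397e-01 -1.91015559e-03] [ 0.83022702 -0.57741293 -1.88225488]
side [232.14849174 276.41715805] [232.9, 269.6] (array([0.47591271, 0.31855581, 0.53453558]), np.float64(0.25563121666758926))
top [161.9559821  211.25937843] [169.8, 203.1] (array([0.47767589, 0.30464037, 0.26156418]), np.float64(0.7251227890866763))
shift mm [-0.5  0.4 13.5] turn [-0.  -0.1 -0. ]
```

View pics/mat.png

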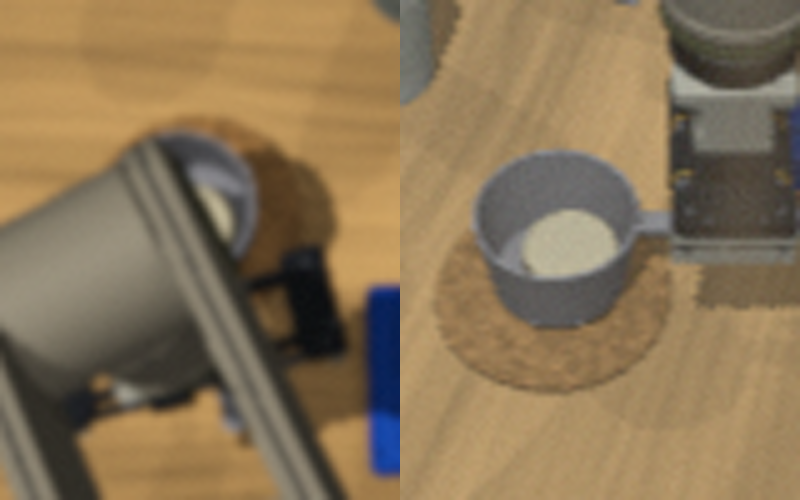

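The dipper, with the bar in it, is over the mat: bowl at crop (558,240), mat centre at (555,300). I'll lower and release.

Request:
carry_out:
  rows:
    - [0,0,0.005,0,0,0]
    - [0,0,0.01,0,0,0]
    - [0,0,0.0125,0,0,0]
    - [0,0,0.0135,0,0,0]
    - [0,0,0.0135,0,0,0]
    - [0,0,0.0135,0,0,0]

```text
t: 24.1
tool_pos: [0.3775, 0.283, 0.0371]
orientation: [3.106, 0.469, -0.001]
force: [-4.3, -2.5, 5.2]
opening: 0.0137
gripper_force: 45.0
```

Contact shows in the force (+5 N, up from about -2 N). I'll release and rise.

Request:
carry_out:
  rows:
    - [0,0,0,0,0,0]
    - [0,0,0,0,0,0]
    - [0,0,0,0,0,0]
    - [0,0,0,0,0,0]
    - [0,0,0,0,0,0]
    - [0,0,0,0,0,0]
  jaw: 120

```text
t: 24.85
tool_pos: [0.3777, 0.2829, 0.0366]
orientation: [-3.106, -0.469, -0.0]
force: [-0.2, -0.3, -0.2]
opening: 0.0491
gripper_force: 0.0
```

Request:
carry_out:
  rows:
    - [0,0,-0.01,0,0,0]
    - [0,0,-0.03,0,0,0]
    - [0,0,-0.06,0,0,0]
    - [0,0,-0.1,0,0,0]
    - [0,0.05,-0.14,0,0,0]
    - [0,0.11,-0.15,0,0,0]
    - [0,0.17,-0.15,0,0,0]
    - [0,0.22,-0.15,0,0,0]
    - [0,0.25,-0.15,0,0,0]
    - [0,0.25,-0.15,0,0,0]

```text
t: 26.1
tool_pos: [0.452, 0.0423, 0.1874]
orientation: [3.107, 0.464, 0.001]
force: [-0.6, 0.2, -0.4]
opening: 0.0489
gripper_force: 0.0
```

```bash
python3 - <<'E'
from h import *
im=robot.read_camera("side");it=robot.read_camera("top")
d=np.array([.479,.314,.3])
for n in("side","top"):
  L=robot.outline_of(n,"dipper");px=proj(n,[[d[0],d[1],.05]])[0]
  x=min(L,key=lambda x:np.hypot(*(x["pixel"]-px)));print(n,px,x["pixel"],fit({n:x["pixels"].astype(float)},DIP,d,.006))
cv2.imwrite("pics/end.png",np.vstack([cv2.resize(it,(400,300)),cv2.resize(im,(400,300))])[...,::-1])
E
```

```text
side [232.23358924 276.36377421] [237.3, 273.0] (array([0.47771675, 0.31493591, 0.28657277]), np.float64(0.21394375020607337))
top [162.03551548 211.31454339] [161.1, 206.6] (array([0.47819632, 0.31249588, 0.31668909]), np.float64(0.39774900566979776))
```

View pics/end.png

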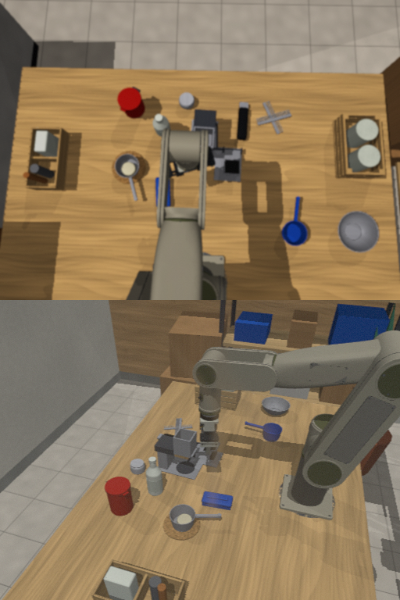

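The dipper stands centred on the mat with the bar inside (top view (130,168)). Everything else is in place and the arm is clear, so I'm handing in.

```bash
python3 -c "
from plant import robot
print(robot.close_job())"
```

```text
the job is handed in; nothing more can be done
None
```

The job is handed in: the dipper, with the shampoo bar in it, stands upright within about 2 mm of the mat's centre; the pedal is back up, and the bystanders look unmoved in the last pictures (about 26 s of the 72 s used).

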